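Lean the washed cutting board on the drying stand and start the dryer

TASK

Take the cutting board out of the wire rack over the sink and lean it on the drying stand: foot close behind the front lip, top resting back against the upright panel, centred along the panel and square to it; set it down gently, do not let it fall back against the panel. Then start the dryer: push the stand's spring toggle all the way towards the panel side (never the other way), hold it there for a good second and let it spring back to the middle. Leave the corkscrew, the small bottle and the jigger near the stand where they are.

Things in the scene. Friction and masses are not known exactly. Their poses are not given: they have to be found in the camera images.
- board: Plain wooden cutting board, 12 mm thick (its x axis), 150 mm wide (y), 160 mm tall (z), 0.2 kg give or take a third, both faces alike. It starts upright, standing on a 150 mm edge in the middle slot of the wire rack. Origin: centre of the lower edge face.
- board_foot (a point): Centre of the board's lower edge face (same point and axes as board).
- board_top (a point): Centre of the board's upper edge face, 160 mm along board z from the foot. The top edge is clear for a pinch across the 12 mm thickness.
- slot_rack: Fixed steel wire rack, 85 x 125 x 68 mm, on a roll-up drainer of steel rods over the sink. Origin: centre of its underside. Loops run along y, 68 mm high, at x = -40, -10, +10, +40 mm; the middle slot is 15 mm wide and holds the board loosely (board x along rack x), its foot 5 mm above the origin.
- stand: Fixed aluminium drying stand. Origin: centre of the board's place, on the underside (worktop). x from the lip to the panel, y along the panel, z up. Base plate 12 mm thick, x -45 to +60, y -90 to +160 mm, with lip, panel and switch pod. A board with its foot against the lip and its back on the panel's top edge leans about 28 degrees back from vertical.
- lip (a point): Middle of the upper edge, panel side, of the stand's front lip (stand x -18.5, y 0, z 24 mm). The lip is 8 mm thick, stands 12 mm above the base plate and runs from y -85 to +85 mm.
- panel_top (a point): Middle of the upper front edge of the stand's upright panel with black vent slots, on which the board leans (stand x 40, y 0, z 102 mm). Panel 10 mm thick, y -85 to +85 mm.
- toggle (a joint): Spring-centred brass toggle, rad: 0 upright in the middle, + towards the panel side (tip to stand +x), - to the front; stops at -0.42 and +0.42. Pivot at stand x 0, y 130, z 40 mm, axis along stand y. About 3 N at the tip takes it to its stop; it returns by itself. It stands on a black pod, x -30 to +30, y 107 to 153 mm, top at z 41 mm.
- toggle_tip (a point): Centre of the toggle's ball end (ball 16 mm across, rod 11 mm across), 46 mm from the pivot, at z 86 mm when upright.
- corkscrew: Bystander lying at the front edge of the worktop: corkscrew with a wooden handle, 123 x 94 x 25 mm; origin under its centre.
- bottle: Bystander near the stand: small amber bottle with a black cap, 60 mm across, 153 mm high; origin under its centre.
- jigger: Bystander near the stand: brass jigger, 44 mm across, 90 mm high; origin under its centre.

How it is judged (in metres and radians):
On the way, in this order (a step that is already met when the one before it is completed fails the run):
1. the board leans on the stand, foot behind the lip, let go and at rest (angle between board_foot's own z axis and vertical between 0.35 and 0.6 rad and x of board_top in the frame of stand above 0.03 m and x of board_foot in the frame of stand between -0.02 and 0 m and y of board_foot in the frame of stand between -0.015 and 0.015 m and z of board_foot in the frame of stand below 0.024 m and angle between the y axis of board and the y axis of stand, either way round below 0.1 rad and contact force between board and stand above 0.3 N and linear speed of board below 0.02 m/s and contact force between the fingers and board below 0.05 N), for 0.3 s.
2. the toggle is held over towards the panel (above 0.3 rad) for 0.8 s while the board stays leaning (all of step 1 and value of joint toggle above 0.3 rad), for 0.8 s.
At the end, for the whole second after the job is handed in: Board released and at rest on the stand, leaning 20 to 34 degrees back to the panel, foot on the base and its middle within 18 mm of the lip, centred within 15 mm, square within 0.1 rad; toggle within 0.06 rad of its middle; bystanders within 20 mm of where they stood (all of step 1 and value of joint toggle between -0.06 and 0.06 rad); the robot touches nothing.
It fails at once if the board is dropped or falls back against the panel (turns faster than 3.5 rad/s or moves faster than 0.5 m/s when not held) (contact force between the fingers and board below 0.05 N and (angular speed of board above 3.5 rad/s or linear speed of board above 0.5 m/s)).
It fails at once if the board or the gripper bangs into the stand (over 40 N) (contact force between any of board, the arm, the fingers and stand above 40 N).
It fails at once if the toggle is pushed the other way, to the front (beyond -0.2 rad) (value of joint toggle below -0.2 rad).
It fails at once if the corkscrew, small bottle or jigger is moved more than 20 mm or tipped (distance of any of corkscrew, bottle, jigger from where it was at the start of the episode above 0.02 m or angle between any of corkscrew, bottle, jigger's own z axis and vertical above 0.3 rad).
It also fails if it takes over 58 s, if anything falls off the work surface, if the arm or the gripper's body presses on something with over 40 N, if the wrist force passes 120 N, or if a joint passes its speed limit or range.

ROBOT

A 7-joint arm with a two-finger parallel gripper is mounted at the origin on a cart in front of the work surface, level with it; the furniture and walls round the work are solid. World frame = base frame: x ahead of the robot, y to its left, z up, the work surface at z = 0. Lengths are in m, angles in degrees, forces in N, time in s.
With the tool pointing down it reaches from about 0.4 to 0.9 m from the base axis. Payload 5.5 kg.
Tool frame: the origin (TCP) lies midway between the tips of the shut fingers; the grasp point (between the pads) lies 19 mm behind it; z points along the fingers, y is the line along which they close (so a half turn about z gives the same grasp; the last joint's range is limited). The gripper opens to 85 mm and grips with 20 to 120 N. Pads are 22 mm wide; open, the fingers measure 114 mm over their backs; the gripper's body (76 mm by 85 mm) begins 54 mm behind the grasp point. The pads swing forward as they close: fully open they stand 13 mm farther back than shut.
Start: joints at [79.767, 28.699, -24.465, 88.831, 12.651, 65.22, -12.049], TCP at [0.278, -0.588, 0.231] pointing down, gripper open.
Joint ranges: [-164.97, 164.97], [-17.58, 116.51], [-87.97, 89.64], [11.32, 138.91], [-80.73, 260.73], [10.89, 115.49], [-147.41, 147.41]. Speed limits (degrees/s): [147.25, 147.25, 180, 180, 180, 180, 180].

INTERFACE

Orientations are given as [roll, pitch, yaw] about the fixed x, y, z axes, in that order (R = Rz(yaw) Ry(pitch) Rx(roll)).
In Python, from workcell import manip, eyes, finish_job gives the robot as it stands.
- The arm moves only by the tool play_rows, never from a script. Its argument "plan" is a list of rows, each an object of numbers: "x", "y", "z": the shift along the world's x, y, z in m; "wx", "wy", "wz": the turn, a rotation vector about the world's x, y, z in degrees; "grip": the closure, from -1 (fully open) to 1 (shut). A call has 1 to 8 rows; each row shifts and turns the commanded pose from where the row before left it; what a row does not reach is not made up. A row lasts 1/10 s, in which the tool goes at most 50 mm and 8.59 degrees, less where a joint would pass 70% of its speed; a pose out of reach is approached as far as the arm can. A call is refused whole if a number of a shift passes 0.05 or a number of a turn 8.59, either way. A call with a gripper value outside its range is refused whole. The fingers move at their own pace and stop on an object; "newtons" is the grip in N (left out, the last holds). Time passes only in rows, so rows that do not move let the fingers close. It gives the time, the measured TCP pose, the force, the opening and the grip force at its end, in the units of the state.
- manip.read_state(): the state, without advancing time (a new reading comes with each control period).
- eyes.read_camera(name): name is "scene" or "top" or "wrist"; returns (picture, depth): 480x640x3 uint8, red, green, blue; 480x640 float32, m along the optical axis (not along the pixel's ray), 0 where there is no reading.
- eyes.calibration(name): a dict with "camera_matrix" (3x3 intrinsics, pixels), "extrinsics" (4x4, takes a point from world to camera coordinates). Camera axes: x right, y down, z forward; pixel columns grow to the right and rows downward; lengths in m; the calibration is good to about 2 mm. A picture is of the moment at which its call begins: read the wrist's pose just before it. calibration takes no time and is no camera call; for the wrist camera it gives the pose at the moment of the call.
- finish_job(): hands the job in; it is judged then, once.
Trained networks look in the newest picture that a camera, given by its name, has taken for a name from the list of things; names that differ only in an ending like _2 or _b are one class to them, and where a whole thing is asked for, a point or a joint stands for the part that bears it (a point fixed in the world has none). Each returns a list of dicts, best first, with "score" (0 to 1); they miss things now and then, are a little off and sometimes report something else, mostly with a low value. They report only what shows in the picture. A call takes as long as a camera call.
- eyes.outline_of(camera, label): "mask" (480x640 bool, what is visible of it) and "at" ([column, row] in pixels, amid what is visible of it).
The state is a dict: "time": time; "joints": joint angles; "qvel": joint speeds; "joint_efforts": joint torques, N m; "tcp_pos": TCP position; "orientation": TCP orientation; "ft_force": force on the tool from outside, world axes, zero at the start; "ft_torque": the same for the moment, N m; "finger_gap": finger opening in m; "grip_force": force on a finger pad.
Only numpy, scipy, OpenCV 4.12 (cv2) and the standard library are available. Lean on these libraries where they do the work, as an engineer would, in place of code of your own. Each camera call takes 0.05 s, during which the arm holds its last target. There are 200 camera calls.

## Working session

There is one attempt and no reset: what is moved stays moved. The work goes in short steps, Python scripts to look and compute and a tool call to move; the robot and the scene stay as the last step left them, time stands still between calls to the robot, and variables do not carry over. Pictures are saved under pics/ and viewed, at most 10 in all, crops included, and the job is handed in when it is done.

Besides the shell and the picture viewer there is one more tool, called after ">>>" as name(argument=value, ...), one argument or row to a line, values as JSON. play_rows: Moves the arm, as the interface text tells. Its arguments: {"type":"object","properties":{"plan":{"type":"array"},"newtons":{"type":"number"}},"required":["plan"]}

```bash
mkdir -p pics
cat > h.py <<'E'
import numpy as np,cv2
from workcell import manip,eyes,finish_job
def pts(cam,mask=None):
    im,d=eyes.read_camera(cam);c=eyes.calibration(cam);return im,d,c
def world(d,c,mask):
    v,u=np.nonzero(mask&(d>0));z=d[v,u];K=np.array(c['camera_matrix'])
    p=np.c_[(u-K[0,2])/K[0,0]*z,(v-K[1,2])/K[1,1]*z,z]
    T=np.linalg.inv(np.array(c['extrinsics']));return p@T[:3,:3].T+T[:3,3]
E
python3 - <<'E'
from h import *
print(manip.read_state())
for cam in('scene','top'):
    im,d,c=pts(cam);cv2.imwrite(f'pics/{cam}0.png',im[:,:,::-1]);np.savez(f'{cam}0.npz',d=d,im=im,K=c['camera_matrix'],E=c['extrinsics'])
    print(cam,np.round(np.linalg.inv(np.array(c['extrinsics'])),3).tolist())
    for n in('board','slot_rack','stand','toggle','corkscrew','bottle','jigger'):
        for r in eyes.outline_of(cam,n)[:2]:
            w=world(d,c,r['mask']); 
            print(n,round(r['score'],2),r['at'],r['mask'].sum(),np.round(np.percentile(w,[2,50,98],axis=0),3).tolist() if len(w) else '')
E
```

```text
{'time': 0.0, 'joints': array([ 79.76539349,  28.75532235, -24.45442727,  88.89255731,
        12.65033892,  65.21916472, -12.04861961]), 'qvel': array([-0.03322903, -0.1069151 , -0.13665408, -0.10204217,  0.08778184,
       -0.02551435, -0.00137441]), 'joint_efforts': array([ 5.32586073e-04, -5.69511366e+01, -5.81604034e+00, -2.80937684e+01,
        1.05671788e-02,  1.19929633e-02,  9.37426648e-06]), 'tcp_pos': array([ 0.27760938, -0.58695693,  0.23023656]), 'orientation': array([-1.79886574e+02, -5.22160595e-03,  2.53195989e+01]), 'ft_force': array([-0.48479552,  0.64204003,  0.44444998]), 'ft_torque': array([-0.07313387, -0.03971406,  0.00857076]), 'grip_force': 0.0, 'finger_gap': 0.0851455458397683}
scene [[-0.891, -0.222, 0.396, 0.214], [-0.454, 0.482, -0.749, 0.517], [-0.025, -0.847, -0.53, 0.604], [0.0, 0.0, 0.0, 1.0]]
board 0.68 [250.1, 318.6] 5172 [[0.547, -0.009, 0.023], [0.558, 0.076, 0.114], [0.572, 0.134, 0.174]]
slot_rack 0.61 [248.4, 342.9] 386 [[0.514, -0.013, 0.006], [0.542, 0.099, 0.047], [0.607, 0.115, 0.078]]
stand 0.87 [370.5, 252.7] 6014 [[0.396, -0.352, 0.006],
[... 914 characters left out ...]
] 5356 [[0.395, -0.352, 0.001], [0.507, -0.284, 0.013], [0.629, -0.208, 0.103]]
stand 0.26 [214.1, 258.8] 933 [[0.548, -0.014, 0.003], [0.559, 0.057, 0.162], [0.599, 0.142, 0.176]]
toggle 0.56 [355.8, 249.1] 30 [[0.593, -0.246, 0.069], [0.597, -0.242, 0.092], [0.603, -0.236, 0.097]]
corkscrew 0.95 [294.7, 340.6] 507 [[0.367, -0.169, -0.909], [0.406, -0.113, 0.021], [0.458, -0.077, 0.028]]
bottle 0.97 [317.2, 173.9] 805 [[0.742, -0.184, 0.009], [0.757, -0.156, 0.105], [0.786, -0.129, 0.154]]
bottle 0.57 [213.2, 258.0] 848 [[0.548, -0.014, 0.054], [0.559, 0.059, 0.164], [0.572, 0.129, 0.176]]
jigger 0.62 [423.5, 215.1] 458 [[0.661, -0.412, -0.0], [0.679, -0.393, 0.053], [0.698, -0.374, 0.093]]
```

Run:
```python
from h import *
a=cv2.imread('pics/scene0.png')[180:440,150:500];b=cv2.imread('pics/top0.png')[140:400,150:500]
cv2.imwrite('pics/c0.png',cv2.resize(np.vstack([a,b]),(700,1040))[:, :] if 0 else np.hstack([cv2.resize(a,(400,297)),cv2.resize(b,(400,297))]))
S={}
for cam in('scene','top'):
    z=np.load(cam+'0.npz');c={'camera_matrix':z['K'],'extrinsics':z['E']}
    d=z['d'];w=world(d,c,d>0);S[cam]=w
    # board top edge
    s=w[(abs(w[:,0]-.56)<.04)&(abs(w[:,1]-.06)<.1)&(w[:,2]>.165)]
    r=cv2.minAreaRect(s[:,:2].astype(np.float32)*1000);print(cam,'boardtop',r,np.median(s[:,2]),len(s))
    f=w[(abs(w[:,0]-.56)<.04)&(abs(w[:,1]-.06)<.1)&(w[:,2]>.085)&(w[:,2]<.16)]
    if len(f)>50:
        v=np.linalg.svd(f-f.mean(0),full_matrices=False)[2];print('face normal',v[2],f.mean(0))
    # panel top
    s=w[(w[:,0]>.38)&(w[:,0]<.62)&(w[:,1]<-.18)&(w[:,1]>-.37)&(w[:,2]>.097)&(w[:,2]<.108)]
    r=cv2.minAreaRect(s[:,:2].astype(np.float32)*1000);print('panel',r,cv2.boxPoints(r).round(1).tolist(),len(s),np.median(s[:,2]))
    s=w[(w[:,0]>.36)&(w[:,0]<.65)&(w[:,1]<-.18)&(w[:,1]>-.38)&(w[:,2]>.02)&(w[:,2]<.028)]
    r=cv2.minAreaRect(s[:,:2].astype(np.float32)*1000);print('lip',r,cv2.boxPoints(r).round(1).tolist(),len(s))
    s=w[(w[:,0]>.36)&(w[:,0]<.65)&(w[:,1]<-.18)&(w[:,1]>-.38)&(w[:,2]>.008)&(w[:,2]<.016)]
    r=cv2.minAreaRect(s[:,:2].astype(np.float32)*1000);print('base',r,cv2.boxPoints(r).round(1).tolist(),len(s))
    s=w[(w[:,0]>.56)&(w[:,0]<.65)&(w[:,1]<-.18)&(w[:,1]>-.38)&(w[:,2]>.034)&(w[:,2]<.048)]
    r=cv2.minAreaRect(s[:,:2].astype(np.float32)*1000);print('pod',r,len(s))
```

```text
scene boardtop ((560.73095703125, 59.856163024902344), (150.37477111816406, 14.279436111450195), 83.25059509277344) 0.17278432953336265 749
face normal [ 9.91133458e-01 -1.32869940e-01 -2.15702074e-04] [0.55711793 0.07074258 0.12355284]
panel ((491.4394836425781, -328.2471618652344), (168.02395629882812, 15.470381736755371), 20.1051082611084) [[409.8999938964844, -349.8999938964844], [415.20001220703125, -364.3999938964844], [573.0, -306.6000061035156], [567.7000122070312, -292.1000061035156]] 325 0.10174910878867627
lip ((509.61993408203125, -282.2463684082031), (235.82040405273438, 76.09368896484375), 20.329654693603516) [[385.79998779296875, -287.5], [412.29998779296875, -358.8999938964844], [633.4000244140625, -277.0], [607.0, -205.60000610351562]] 576
base ((502.74151611328125, -256.0625), (251.08180236816406, 153.4117889404297), 18.60595703125) [[359.29998779296875, -223.39999389648438], [408.20001220703125, -368.79998779296875], [646.2000122070312, -288.70001220703125], [597.2000122070312, -143.3000030517578]] 2101
pod ((582.7132568359375, -251.6712646484375), (91.175750732421
[... 465 characters left out ...]
79296875], [617.0, -278.20001220703125], [598.0, -245.5]] 378 0.10145621185907394
lip ((507.19781494140625, -282.87744140625), (226.89959716796875, 69.90587615966797), 21.060474395751953) [[388.79998779296875, -291.0], [413.8999938964844, -356.29998779296875], [625.5999755859375, -274.70001220703125], [600.5, -209.5]] 267
base ((509.3094787597656, -271.3736572265625), (253.8372344970703, 192.18112182617188), 16.502395629882812) [[360.29998779296875, -215.3000030517578], [414.8999938964844, -399.6000061035156], [658.2999877929688, -327.5], [603.7000122070312, -143.1999969482422]] 3070
pod ((585.2970581054688, -253.39083862304688), (78.10428619384766, 72.20957946777344), 19.13287925720215) 468
```

View pics/scene0.png

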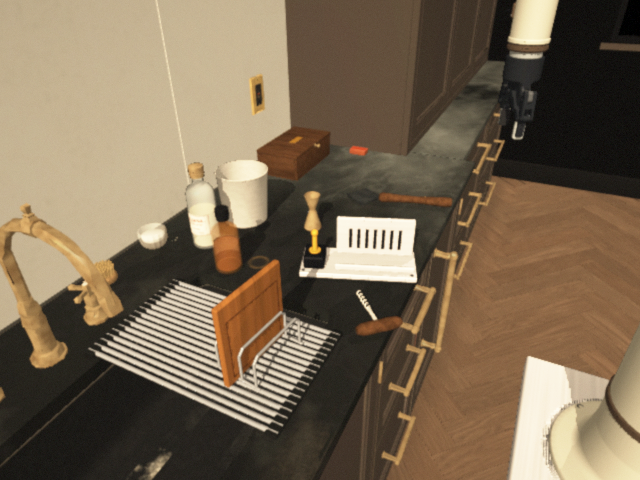

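View pics/top0.png

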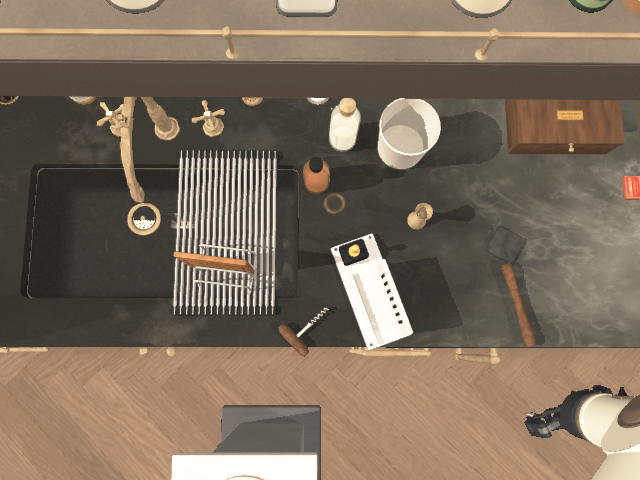

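The scene view shows the board in the rack at about (250,320), the stand at (370,253) with its toggle at (314,235), the corkscrew at (375,325), the bottle at (226,245) and the jigger at (313,212). The top view agrees: board edge (213,262), stand (370,293), toggle (355,250). From these the stand's y axis lies about 20° from world x, and the board's yaw is about -7°. Next I move above the board.

>>> play_rows(
  plan=[
    {"x": 0.0177, "y": 0.0404, "z": 0.004, "wz": 3.6, "grip": -1},
    {"x": 0.0177, "y": 0.0404, "z": 0.004, "wz": 3.6, "grip": -1},
    {"x": 0.0177, "y": 0.0404, "z": 0.004, "wz": 3.6, "grip": -1},
    {"x": 0.0177, "y": 0.0404, "z": 0.004, "wz": 3.6, "grip": -1},
    {"x": 0.0177, "y": 0.0404, "z": 0.004, "wz": 3.6, "grip": -1},
    {"x": 0.0177, "y": 0.0404, "z": 0, "wz": 3.6, "grip": -1},
    {"x": 0.0177, "y": 0.0404, "z": 0, "wz": 3.6, "grip": -1},
    {"x": 0.0177, "y": 0.0404, "z": 0, "wz": 3.6, "grip": -1},
  ],
  newtons=40,
)

```text
invalid input
```

>>> play_rows(
  plan=[
    {"x": 0.0177, "y": 0.0404, "wz": 3.6},
    {"x": 0.0177, "y": 0.0404, "wz": 3.6},
    {"x": 0.0177, "y": 0.0404, "wz": 3.6},
    {"x": 0.0177, "y": 0.0404, "wz": 3.6},
    {"x": 0.0177, "y": 0.0404, "wz": 3.6},
    {"x": 0.0177, "y": 0.0404, "wz": 3.6},
    {"x": 0.0177, "y": 0.0404, "wz": 3.6},
    {"x": 0.0, "y": 0.0, "wz": 0},
  ],
)

```text
invalid input
```

>>> play_rows(
  plan=[
    {"x": 0.018, "y": 0.04, "z": 0.005, "wx": 0, "wy": 0, "wz": 3.6, "grip": -1},
  ],
  newtons=40,
)

```text
time: 0.9
tcp_pos: [0.291, -0.5523, 0.235]
orientation: [180.0, 0.2, 28.4]
ft_force: [0.1, 0.5, 0.2]
finger_gap: 0.0854
grip_force: 0.0
```

>>> play_rows(
  plan=[
    {"x": 0.018, "y": 0.04, "z": 0.005, "wx": 0, "wy": 0, "wz": 3.6, "grip": -1},
    {"x": 0.018, "y": 0.04, "z": 0.005, "wx": 0, "wy": 0, "wz": 3.6, "grip": -1},
    {"x": 0.018, "y": 0.04, "z": 0.005, "wx": 0, "wy": 0, "wz": 3.6, "grip": -1},
    {"x": 0.018, "y": 0.04, "z": 0, "wx": 0, "wy": 0, "wz": 3.6, "grip": -1},
    {"x": 0.018, "y": 0.04, "z": 0, "wx": 0, "wy": 0, "wz": 3.6, "grip": -1},
    {"x": 0.018, "y": 0.04, "z": 0, "wx": 0, "wy": 0, "wz": 3.6, "grip": -1},
    {"x": 0.018, "y": 0.04, "z": 0, "wx": 0, "wy": 0, "wz": 3.6, "grip": -1},
    {"x": 0.018, "y": 0.04, "z": 0, "wx": 0, "wy": 0, "wz": 3.6, "grip": -1},
  ],
)

```text
time: 1.7
tcp_pos: [0.4405, -0.2261, 0.2517]
orientation: [179.9, 0.0, 57.8]
ft_force: [0.4, -0.5, 0.3]
finger_gap: 0.0857
grip_force: 0.0
```

>>> play_rows(
  plan=[
    {"x": 0.018, "y": 0.04, "z": 0, "wx": 0, "wy": 0, "wz": 3.6, "grip": -1},
    {"x": 0.018, "y": 0.04, "z": 0, "wx": 0, "wy": 0, "wz": 3.6, "grip": -1},
    {"x": 0.018, "y": 0.04, "z": 0, "wx": 0, "wy": 0, "wz": 3.6, "grip": -1},
    {"x": 0.018, "y": 0.04, "z": 0, "wx": 0, "wy": 0, "wz": 3.6, "grip": -1},
    {"x": 0.018, "y": 0.04, "z": 0, "wx": 0, "wy": 0, "wz": 3.6, "grip": -1},
    {"x": 0, "y": 0.04, "z": 0, "wx": 0, "wy": 0, "wz": 3.6, "grip": -1},
    {"x": 0, "y": 0, "z": 0, "wx": 0, "wy": 0, "wz": 0, "grip": -1},
  ],
)

```text
time: 2.4
tcp_pos: [0.5298, 0.0202, 0.2521]
orientation: [180.0, -0.2, 80.0]
ft_force: [-0.5, 0.9, 0.1]
finger_gap: 0.0856
grip_force: 0.0
```

Run:
```python
from h import *
im,d,c=pts('wrist');cv2.imwrite('pics/w1.png',im[:,:,::-1]);w=world(d,c,d>0)
s=w[(abs(w[:,0]-.56)<.04)&(abs(w[:,1]-.06)<.1)&(w[:,2]>.166)&(w[:,2]<.18)]
r=cv2.minAreaRect(s[:,:2].astype(np.float32)*1000);print(r,np.median(s[:,2]),len(s),s.mean(0))
st=manip.read_state();print(st['tcp_pos'],st['orientation'],st['joints'])
```

```text
((561.9056396484375, 56.58685302734375), (146.62464904785156, 12.226208686828613), 82.77545166015625) 0.17111239745688583 6816 [0.56238772 0.06305359 0.17096049]
[0.52985178 0.0165066  0.25170749] [ 1.79977915e+02 -8.91360536e-02  7.97130947e+01] [ 37.35040785  20.23658565 -51.3393051  104.20239184  17.42793443
  63.85222831 -30.34469551]
```

View pics/w1.png

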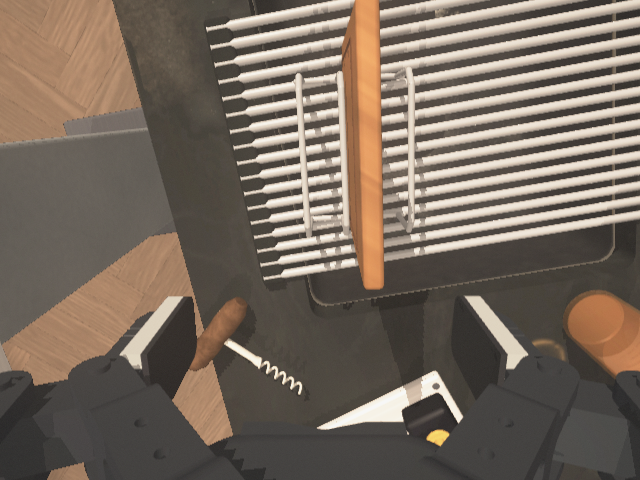

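The wrist view shows the board's top edge running from (365,0), where the picture cuts it off, down to (373,285), clear between the rack loops. Its centre is about (0.562, 0.060) at 82.9°. I align and descend.

>>> play_rows(
  plan=[
    {"x": 0.016, "y": 0.022, "z": 0, "wx": 0, "wy": 0, "wz": 1.6, "grip": -1},
    {"x": 0.016, "y": 0.0215, "z": 0, "wx": 0, "wy": 0, "wz": 1.6, "grip": -1},
    {"x": 0, "y": 0, "z": -0.01, "wx": 0, "wy": 0, "wz": 0, "grip": -1},
    {"x": 0, "y": 0, "z": 0, "wx": 0, "wy": 0, "wz": 0, "grip": -1},
    {"x": 0, "y": 0, "z": 0, "wx": 0, "wy": 0, "wz": 0, "grip": -1},
  ],
)

```text
time: 2.95
tcp_pos: [0.5613, 0.0541, 0.2407]
orientation: [-179.9, 0.1, 82.4]
ft_force: [0.1, 0.1, 0.1]
finger_gap: 0.0856
grip_force: 0.0
```

>>> play_rows(
  plan=[
    {"x": 0, "y": 0.004, "z": -0.02, "wx": 0, "wy": 0, "wz": 0.5, "grip": -1},
    {"x": 0, "y": 0, "z": -0.025, "wx": 0, "wy": 0, "wz": 0, "grip": -1},
    {"x": 0, "y": 0, "z": -0.025, "wx": 0, "wy": 0, "wz": 0, "grip": -1},
    {"x": 0, "y": 0, "z": -0.02, "wx": 0, "wy": 0, "wz": 0, "grip": -1},
    {"x": 0, "y": 0, "z": 0, "wx": 0, "wy": 0, "wz": 0, "grip": -1},
    {"x": 0, "y": 0, "z": 0, "wx": 0, "wy": 0, "wz": 0, "grip": -1},
  ],
)

```text
time: 3.55
tcp_pos: [0.562, 0.0589, 0.1518]
orientation: [-180.0, 0.0, 82.9]
ft_force: [0.4, 0.9, 0.5]
finger_gap: 0.0855
grip_force: 0.0
```

>>> play_rows(
  plan=[
    {"x": 0, "y": 0.001, "z": -0.016, "wx": 0, "wy": 0, "wz": 0, "grip": -1},
    {"x": 0, "y": 0, "z": 0, "wx": 0, "wy": 0, "wz": 0, "grip": -0.5},
    {"x": 0, "y": 0, "z": 0, "wx": 0, "wy": 0, "wz": 0, "grip": 0},
    {"x": 0, "y": 0, "z": 0, "wx": 0, "wy": 0, "wz": 0, "grip": 0.3},
    {"x": 0, "y": 0, "z": 0, "wx": 0, "wy": 0, "wz": 0, "grip": 0.6},
    {"x": 0, "y": 0, "z": 0, "wx": 0, "wy": 0, "wz": 0, "grip": 1},
    {"x": 0, "y": 0, "z": 0, "wx": 0, "wy": 0, "wz": 0, "grip": 1},
    {"x": 0, "y": 0, "z": 0, "wx": 0, "wy": 0, "wz": 0, "grip": 1},
  ],
  newtons=40,
)

```text
time: 4.35
tcp_pos: [0.5623, 0.061, 0.1357]
orientation: [180.0, -0.0, 83.0]
ft_force: [0.2, 0.8, 2.6]
finger_gap: 0.0117
grip_force: 41.9
```

>>> play_rows(
  plan=[
    {"x": 0, "y": 0, "z": 0.01, "wx": 0, "wy": 0, "wz": 0, "grip": 1},
    {"x": 0, "y": 0, "z": 0.02, "wx": 0, "wy": 0, "wz": 0, "grip": 1},
    {"x": 0, "y": 0, "z": 0.02, "wx": 0, "wy": 0, "wz": 0, "grip": 1},
    {"x": 0, "y": 0, "z": 0.02, "wx": 0, "wy": 0, "wz": 0, "grip": 1},
    {"x": 0, "y": 0, "z": 0.02, "wx": 0, "wy": 0, "wz": 0, "grip": 1},
    {"x": 0, "y": 0, "z": 0.02, "wx": 0, "wy": 0, "wz": 0, "grip": 1},
    {"x": 0, "y": 0, "z": 0.02, "wx": 0, "wy": 0, "wz": 0, "grip": 1},
    {"x": 0, "y": 0, "z": 0, "wx": 0, "wy": 0, "wz": 0, "grip": 1},
  ],
)

```text
time: 5.15
tcp_pos: [0.5633, 0.0616, 0.2681]
orientation: [179.7, -0.0, 83.0]
ft_force: [0.5, 0.1, -2.0]
finger_gap: 0.0116
grip_force: 41.2
```

```bash
cat > fit.py <<'E'
from h import *
from scipy.optimize import differential_evolution
def h(x,y):
    z=np.zeros(len(x)); B=lambda a,b,c,d:(x>a)&(x<b)&(y>c)&(y<d)
    z[B(-.045,.06,-.09,.16)]=.012; z[B(-.0265,-.0185,-.085,.085)]=.024
    z[B(.04,.05,-.085,.085)]=.102; z[B(-.03,.03,.107,.153)]=.041
    return z
def loc(p,w):
    c,s=np.cos(p[2]),np.sin(p[2]);q=w[:,:2]-p[:2];return q@[c,s],q@[-s,c]
def fit(w):
    w=w[(abs(w[:,0]-.5)<.15)&(abs(w[:,1]+.28)<.11)&(w[:,2]<.11)&(w[:,2]>-.02)]
    def cost(p):
        x,y=loc(p,w);k=(np.hypot(x,y-.13)>.022)
        # points on vertical faces: accept if within 2.5mm of a step
        e=np.min([abs(w[:,2]-h(x+a,y+b)) for a,b in((0,0),)],axis=0)
        return np.minimum(e,.008)[k].sum()/len(w)
    r=differential_evolution(cost,[(.455,.495),(-.305,-.265),(-1.31,-1.13)],seed=1,popsize=20);return r.x,r.fun
E
python3 - <<'E'
from fit import *
for cam in('scene','top'):
    z=np.load(cam+'0.npz');c={'camera_matrix':z['K'],'extrinsics':z['E']};d=z['d'];w=world(d,c,d>0)
    p,f=fit(w);print(cam,p[:2],np.degrees(p[2]),f)
E
```

```text
scene [ 0.47603978 -0.28685788] -70.36119865713682 0.003906888425116132
top [ 0.47696414 -0.28707383] -69.9978281451873 0.0023985177604223286
```

>>> play_rows(
  plan=[
    {"x": 0, "y": -0.03, "z": 0.004, "wx": 0, "wy": 0, "wz": -4.5, "grip": 1},
    {"x": -0.006, "y": -0.03, "z": 0.004, "wx": 0, "wy": 0, "wz": -4.5, "grip": 1},
    {"x": -0.006, "y": -0.03, "z": 0.004, "wx": 0, "wy": 0, "wz": -4.5, "grip": 1},
    {"x": -0.006, "y": -0.03, "z": 0.004, "wx": 0, "wy": 0, "wz": -4.5, "grip": 1},
    {"x": -0.006, "y": -0.03, "z": 0.004, "wx": 0, "wy": 0, "wz": -4.5, "grip": 1},
    {"x": -0.006, "y": -0.03, "z": 0, "wx": 0, "wy": 0, "wz": -4.5, "grip": 1},
    {"x": -0.006, "y": -0.03, "z": 0, "wx": 0, "wy": 0, "wz": -4.5, "grip": 1},
    {"x": -0.006, "y": -0.03, "z": 0, "wx": 0, "wy": 0, "wz": -4.5, "grip": 1},
  ],
)

```text
time: 5.95
tcp_pos: [0.5187, -0.1801, 0.2841]
orientation: [-179.9, 0.0, 46.8]
ft_force: [0.2, 0.2, -3.5]
finger_gap: 0.0117
grip_force: 41.2
```

>>> play_rows(
  plan=[
    {"x": -0.005, "y": -0.025, "z": 0, "wx": 0, "wy": 0, "wz": -4.5, "grip": 1},
    {"x": -0.005, "y": -0.025, "z": 0, "wx": 0, "wy": 0, "wz": -4.5, "grip": 1},
    {"x": -0.005, "y": -0.025, "z": 0, "wx": 0, "wy": 0, "wz": -4.5, "grip": 1},
    {"x": -0.005, "y": -0.025, "z": 0, "wx": 0, "wy": 0, "wz": -4.5, "grip": 1},
    {"x": -0.005, "y": -0.025, "z": 0, "wx": 0, "wy": 0, "wz": -4.5, "grip": 1},
    {"x": -0.002, "y": -0.02, "z": 0, "wx": 0, "wy": 0, "wz": -4, "grip": 1},
    {"x": 0, "y": 0, "z": 0, "wx": 0, "wy": 0, "wz": 0, "grip": 1},
    {"x": 0, "y": 0, "z": 0, "wx": 0, "wy": 0, "wz": 0, "grip": 1},
  ],
)

```text
time: 6.75
tcp_pos: [0.4928, -0.3239, 0.2847]
orientation: [-179.9, -0.0, 20.5]
ft_force: [-0.1, 0.6, -2.1]
finger_gap: 0.0116
grip_force: 41.2
```

>>> play_rows(
  plan=[
    {"x": 0, "y": 0, "z": 0, "wx": 4.05, "wy": 1.47, "wz": -0.1, "grip": 1},
    {"x": 0, "y": 0, "z": 0, "wx": 4.05, "wy": 1.47, "wz": -0.1, "grip": 1},
    {"x": 0, "y": 0, "z": 0, "wx": 4.05, "wy": 1.47, "wz": -0.1, "grip": 1},
    {"x": 0, "y": 0, "z": 0, "wx": 4.05, "wy": 1.47, "wz": 0, "grip": 1},
    {"x": 0, "y": 0, "z": 0, "wx": 4.05, "wy": 1.47, "wz": 0, "grip": 1},
    {"x": 0, "y": 0, "z": 0, "wx": 4.05, "wy": 1.47, "wz": 0, "grip": 1},
    {"x": 0, "y": 0, "z": 0, "wx": 0, "wy": 0, "wz": 0, "grip": 1},
    {"x": 0, "y": 0, "z": 0, "wx": 0, "wy": 0, "wz": 0, "grip": 1},
  ],
)

```text
time: 7.55
tcp_pos: [0.4935, -0.3231, 0.2847]
orientation: [-154.2, -0.2, 20.3]
ft_force: [0.7, 0.6, -1.3]
finger_gap: 0.0114
grip_force: 41.2
```

```bash
cat > m.py <<'E'
from h import *
from scipy.spatial.transform import Rotation as R
O=np.array([.4765,-.287,0]);A=R.from_euler('z',-70.1,degrees=True)
def tcp():
    s=manip.read_state();q=R.from_euler('xyz',s['orientation'],degrees=True)
    p=A.inv().apply(s['tcp_pos']-O);M=(A.inv()*q).as_matrix()
    u=-M[:,2]; f=p-.1245*u
    print('t',s['time'],'tcp',s['tcp_pos'].round(4),s['orientation'].round(2),'F',s['ft_force'].round(1),'\n stand: tcp',p.round(4),'foot',f.round(4),'lean',np.degrees(np.arctan2(u[0],u[2])).round(2),'side',np.degrees(u[1]).round(2),'boardy',M[:,0].round(3))
    return p,M
def board(cam):
    tcp();im,d,c=pts(cam)
    w=world(d,c,d>0);q=A.inv().apply(w-O)
    return im,d,c,q
E
python3 - <<'E'
from m import *
for cam in('scene','top'):
    im,d,c,q=board(cam);cv2.imwrite(f'pics/{cam}2.png',im[:,:,::-1])
    o=eyes.outline_of(cam,'board')
    for r in o[:1]:
        w=A.inv().apply(world(d,c,r['mask'])-O);print(cam,r['score'],len(w),np.percentile(w,[1,50,99],axis=0).round(3).tolist())
        k=np.abs(w-np.median(w,0)).max(1)<.12;w=w[k]
        v=np.linalg.svd(w-w.mean(0),full_matrices=False)[2];print(v[2])
E
```

```text
t 7.55 tcp [ 0.4935 -0.3231  0.2847] [-154.17   -0.18   20.26] F [ 0.7  0.6 -1.3] 
 stand: tcp [0.0398 0.0037 0.2847] foot [-0.0145  0.0037  0.1727] lean 25.83 side -0.01 boardy [-0.006  1.     0.003]
scene 0.78 6110 [[-0.018, -0.071, 0.179], [0.016, 0.001, 0.248], [0.051, 0.075, 0.32]]
[-0.90009079 -0.00750072  0.43563781]
t 7.65 tcp [ 0.4936 -0.3227  0.286 ] [-154.24   -0.21   20.31] F [-0.  -0.  -2.7] 
 stand: tcp [0.0394 0.0039 0.286 ] foot [-0.0147  0.0039  0.1738] lean 25.76 side -0.01 boardy [-0.007  1.     0.004]
top 0.85 4023 [[-0.017, -0.07, 0.18], [0.02, 0.0, 0.259], [0.059, 0.077, 0.323]]
[-0.89521776 -0.00852034  0.4455475 ]
```

>>> play_rows(
  plan=[
    {"x": -0.0028, "y": -0.001, "z": -0.01, "wx": -2.6, "wy": -0.95, "wz": -0.4, "grip": 1},
    {"x": 0, "y": 0, "z": -0.02, "wx": 0, "wy": 0, "wz": 0, "grip": 1},
    {"x": 0, "y": 0, "z": -0.02, "wx": 0, "wy": 0, "wz": 0, "grip": 1},
    {"x": 0, "y": 0, "z": -0.02, "wx": 0, "wy": 0, "wz": 0, "grip": 1},
    {"x": 0, "y": 0, "z": -0.02, "wx": 0, "wy": 0, "wz": 0, "grip": 1},
    {"x": 0, "y": 0, "z": -0.02, "wx": 0, "wy": 0, "wz": 0, "grip": 1},
    {"x": 0, "y": 0, "z": 0, "wx": 0, "wy": 0, "wz": 0, "grip": 1},
    {"x": 0, "y": 0, "z": 0, "wx": 0, "wy": 0, "wz": 0, "grip": 1},
  ],
)

```text
time: 8.55
tcp_pos: [0.4903, -0.3247, 0.1762]
orientation: [-156.9, -0.2, 19.8]
ft_force: [0.0, 0.0, -2.1]
finger_gap: 0.0114
grip_force: 41.1
```

Run:
```python
from m import *
for cam in('scene','top'):
    im,d,c,q=board(cam)
    if cam=='scene': cv2.imwrite(f'pics/s3.png',cv2.resize(im[150:330,260:460,::-1],(660,594)))
    for r in eyes.outline_of(cam,'board')[:1]:
        w=A.inv().apply(world(d,c,r['mask'])-O);print(cam,r['score'],len(w),np.percentile(w,[1,50,99],axis=0).round(3).tolist())
        w=w[np.abs(w-np.median(w,0)).max(1)<.12]
        v=np.linalg.svd(w-w.mean(0),full_matrices=False)[2];print(v[2])
```

```text
t 8.55 tcp [ 0.4903 -0.3247  0.1762] [-156.94   -0.17   19.81] F [ 0.   0.  -2.1] 
 stand: tcp [4.020e-02 1.000e-04 1.762e-01] foot [-0.0086  0.0006  0.0616] lean 23.06 side -0.19 boardy [0.001 1.    0.003]
scene 0.77 5263 [[-0.012, -0.074, 0.068], [0.018, -0.003, 0.14], [0.05, 0.072, 0.212]]
[-0.92104574  0.00271132  0.38944498]
t 8.65 tcp [ 0.4911 -0.3252  0.177 ] [-157.04   -0.24   19.8 ] F [-0.9 -0.1 -2.5] 
 stand: tcp [0.0409 0.0007 0.177 ] foot [-0.0077  0.0013  0.0624] lean 22.96 side -0.26 boardy [0.002 1.    0.004]
top 0.85 3059 [[-0.01, -0.073, 0.067], [0.023, -0.003, 0.149], [0.059, 0.074, 0.215]]
[-0.91574951 -0.00113244  0.40174812]
```

View pics/s3.png

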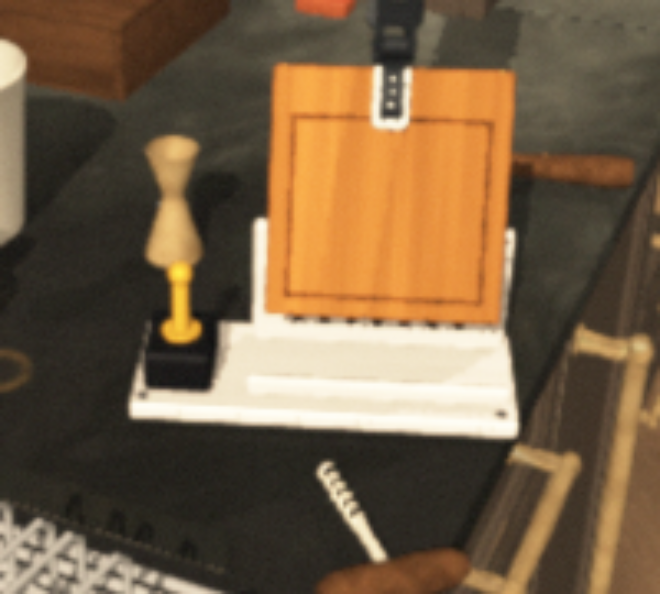

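The crop shows the board (270-515, 65-320) held square over the stand, tilted back and centred between the panel's ends (255-515), with its foot still above the lip. I keep lowering.

>>> play_rows(
  plan=[
    {"x": -0.001, "y": 0.002, "z": -0.012, "wx": 0, "wy": 0, "wz": 0, "grip": 1},
    {"x": 0, "y": 0, "z": -0.012, "wx": 0, "wy": 0, "wz": 0, "grip": 1},
    {"x": 0, "y": 0, "z": -0.01, "wx": 0, "wy": 0, "wz": 0, "grip": 1},
    {"x": 0, "y": 0, "z": -0.006, "wx": 0, "wy": 0, "wz": 0, "grip": 1},
    {"x": 0, "y": 0, "z": 0, "wx": 0, "wy": 0, "wz": 0, "grip": 1},
    {"x": 0, "y": 0, "z": 0, "wx": 0, "wy": 0, "wz": 0, "grip": 1},
    {"x": 0, "y": 0, "z": 0, "wx": 0, "wy": 0, "wz": 0, "grip": 1},
  ],
)

```text
time: 9.45
tcp_pos: [0.4895, -0.3232, 0.1357]
orientation: [-156.9, -0.2, 19.8]
ft_force: [-0.9, 0.1, -2.4]
finger_gap: 0.0118
grip_force: 41.2
```

>>> play_rows(
  plan=[
    {"x": 0, "y": 0, "z": -0.002, "wx": 0, "wy": 0, "wz": 0, "grip": 1},
    {"x": 0, "y": 0, "z": -0.001, "wx": 0, "wy": 0, "wz": 0, "grip": 1},
    {"x": 0, "y": 0, "z": 0, "wx": 0, "wy": 0, "wz": 0, "grip": 1},
    {"x": 0, "y": 0, "z": 0, "wx": 0, "wy": 0, "wz": 0, "grip": 1},
  ],
)

```text
time: 9.85
tcp_pos: [0.4891, -0.3231, 0.1324]
orientation: [-156.9, -0.2, 19.8]
ft_force: [-0.0, 0.6, -2.3]
finger_gap: 0.0117
grip_force: 41.3
```

```bash
python3 -c "
from m import *
tcp()"
```

```text
t 9.85 tcp [ 0.4891 -0.3231  0.1324] [-1.5692e+02 -1.5000e-01  1.9780e+01] F [-0.   0.6 -2.3] 
 stand: tcp [ 0.0382 -0.0004  0.1324] foot [-0.0106  0.      0.0178] lean 23.08 side -0.19 boardy [0.002 1.    0.003]
```

>>> play_rows(
  plan=[
    {"x": 0, "y": 0, "z": -0.002, "wx": 0, "wy": 0, "wz": 0, "grip": 1},
    {"x": 0, "y": 0, "z": 0, "wx": 0, "wy": 0, "wz": 0, "grip": 1},
    {"x": 0, "y": 0, "z": 0, "wx": 0, "wy": 0, "wz": 0, "grip": 1},
  ],
)

```text
time: 10.15
tcp_pos: [0.4891, -0.323, 0.1302]
orientation: [-156.9, -0.1, 19.8]
ft_force: [0.5, -0.7, -2.8]
finger_gap: 0.0115
grip_force: 41.3
```

>>> play_rows(
  plan=[
    {"x": 0, "y": 0, "z": -0.001, "wx": 0, "wy": 0, "wz": 0, "grip": 1},
    {"x": 0, "y": 0, "z": 0, "wx": 0, "wy": 0, "wz": 0, "grip": 1},
    {"x": 0, "y": 0, "z": 0, "wx": 0, "wy": 0, "wz": 0, "grip": 1},
  ],
)

```text
time: 10.45
tcp_pos: [0.4892, -0.3231, 0.1293]
orientation: [-156.9, -0.2, 19.8]
ft_force: [0.0, -0.1, -2.7]
finger_gap: 0.0116
grip_force: 41.3
```

>>> play_rows(
  plan=[
    {"x": 0, "y": 0, "z": -0.001, "wx": 0, "wy": 0, "wz": 0, "grip": 1},
    {"x": 0, "y": 0, "z": 0, "wx": 0, "wy": 0, "wz": 0, "grip": 1},
    {"x": 0, "y": 0, "z": 0, "wx": 0, "wy": 0, "wz": 0, "grip": 1},
  ],
)

```text
time: 10.75
tcp_pos: [0.4891, -0.323, 0.1283]
orientation: [-156.9, -0.2, 19.8]
ft_force: [-0.1, -0.4, -2.2]
finger_gap: 0.0115
grip_force: 41.3
```

>>> play_rows(
  plan=[
    {"x": 0, "y": 0, "z": -0.001, "wx": 0, "wy": 0, "wz": 0, "grip": 1},
    {"x": 0, "y": 0, "z": 0, "wx": 0, "wy": 0, "wz": 0, "grip": 1},
    {"x": 0, "y": 0, "z": 0, "wx": 0, "wy": 0, "wz": 0, "grip": 1},
  ],
)

```text
time: 11.05
tcp_pos: [0.4893, -0.3232, 0.1274]
orientation: [-156.9, -0.2, 19.8]
ft_force: [-0.1, 0.2, -0.8]
finger_gap: 0.0113
grip_force: 41.4
```

>>> play_rows(
  plan=[
    {"x": 0.0007, "y": -0.0019, "z": -0.0009, "wx": 0.94, "wy": 0.34, "wz": 0, "grip": 1},
    {"x": 0.0007, "y": -0.0019, "z": -0.0009, "wx": 0.94, "wy": 0.34, "wz": 0, "grip": 1},
    {"x": 0, "y": 0, "z": 0, "wx": 0, "wy": 0, "wz": 0, "grip": 1},
    {"x": 0, "y": 0, "z": 0, "wx": 0, "wy": 0, "wz": 0, "grip": 1},
  ],
)

```text
time: 11.45
tcp_pos: [0.4907, -0.327, 0.1255]
orientation: [-154.9, -0.2, 19.8]
ft_force: [0.6, 0.3, 1.4]
finger_gap: 0.0116
grip_force: 41.7
```

>>> play_rows(
  plan=[
    {"x": 0.0003, "y": -0.0009, "z": -0.0004, "wx": 0.47, "wy": 0.17, "wz": 0, "grip": 1},
    {"x": 0, "y": 0, "z": 0, "wx": 0, "wy": 0, "wz": 0, "grip": 1},
    {"x": 0, "y": 0, "z": 0, "wx": 0, "wy": 0, "wz": 0, "grip": 1},
  ],
)

```text
time: 11.75
tcp_pos: [0.491, -0.3278, 0.1252]
orientation: [-154.4, -0.2, 19.8]
ft_force: [0.4, -0.6, 1.4]
finger_gap: 0.0116
grip_force: 41.7
```

```bash
python3 -c "
from m import *
tcp();print(manip.read_state()['ft_torque'])"
```

```text
t 11.75 tcp [ 0.491  -0.3278  0.1252] [-154.43   -0.16   19.78] F [ 0.4 -0.6  1.4] 
 stand: tcp [ 0.0433 -0.0002  0.1252] foot [-0.0104  0.0002  0.0129] lean 25.57 side -0.2 boardy [0.002 1.    0.003]
[-0.27012216 -0.14177731 -0.1012196 ]
```

>>> play_rows(
  plan=[
    {"x": 0.0003, "y": -0.0009, "z": -0.0002, "wx": 0.47, "wy": 0.17, "wz": 0, "grip": 1},
    {"x": 0, "y": 0, "z": 0, "wx": 0, "wy": 0, "wz": 0, "grip": 1},
    {"x": 0, "y": 0, "z": 0, "wx": 0, "wy": 0, "wz": 0, "grip": 1},
  ],
)

```text
time: 12.05
tcp_pos: [0.4912, -0.3287, 0.1249]
orientation: [-153.9, -0.2, 19.8]
ft_force: [0.1, 0.4, 0.6]
finger_gap: 0.0114
grip_force: 41.6
```

>>> play_rows(
  plan=[
    {"x": 0.0003, "y": -0.0009, "z": -0.0003, "wx": 0.47, "wy": 0.17, "wz": 0, "grip": 1},
    {"x": 0, "y": 0, "z": 0, "wx": 0, "wy": 0, "wz": 0, "grip": 1},
    {"x": 0, "y": 0, "z": 0, "wx": 0, "wy": 0, "wz": 0, "grip": 1},
  ],
)

```text
time: 12.35
tcp_pos: [0.4912, -0.3291, 0.1245]
orientation: [-153.3, -0.1, 19.8]
ft_force: [0.6, 1.1, -0.5]
finger_gap: 0.0116
grip_force: 41.5
```

```bash
python3 -c "
from m import *
tcp();print(manip.read_state()['ft_torque'])
im,d,c,q=board('scene')
for n in ('board','stand'):
  for r in eyes.outline_of('scene',n)[:1]:
    w=A.inv().apply(world(d,c,r['mask'])-O);print(n,np.percentile(w,[1,50,99],axis=0).round(3).tolist())
    if n=='board':
        w=w[np.abs(w-np.median(w,0)).max(1)<.12]
        v=np.linalg.svd(w-w.mean(0),full_matrices=False)[2][2];v=-v*np.sign(v[0]);print(v,w.mean(0))
        # back face at panel height z=.102
        m=w.mean(0);x=m[0]-(v[2]*(.102-m[2]))/v[0];print('back x at z=.102:',x+.012/abs(v[0]))
"
```

```text
t 12.35 tcp [ 0.4912 -0.3291  0.1245] [-1.5335e+02 -1.3000e-01  1.9800e+01] F [ 0.6  1.1 -0.5] 
 stand: tcp [ 0.0446 -0.0005  0.1245] foot [-0.0113 -0.0001  0.0132] lean 26.65 side -0.17 boardy [0.002 1.    0.002]
[ 0.00246002 -0.06510784 -0.03874076]
t 12.35 tcp [ 0.4912 -0.3291  0.1245] [-1.5335e+02 -1.3000e-01  1.9800e+01] F [ 0.6  1.1 -0.5] 
 stand: tcp [ 0.0446 -0.0005  0.1245] foot [-0.0113 -0.0001  0.0132] lean 26.65 side -0.17 boardy [0.002 1.    0.002]
board [[-0.046, -0.088, 0.003], [-0.026, 0.076, 0.015], [0.049, 0.155, 0.097]]
[-0.49107488 -0.05181651  0.8695749 ] [-0.01727101  0.07578646  0.02510596]
back x at z=.102: 0.14332594779606764
stand [[-0.046, -0.088, 0.002], [-0.027, 0.077, 0.014], [0.05, 0.155, 0.096]]
```

>>> play_rows(
  plan=[
    {"x": 0.0003, "y": -0.0009, "z": -0.0003, "wx": 0.47, "wy": 0.17, "wz": 0, "grip": 1},
    {"x": 0, "y": 0, "z": 0, "wx": 0, "wy": 0, "wz": 0, "grip": 1},
    {"x": 0, "y": 0, "z": 0, "wx": 0, "wy": 0, "wz": 0, "grip": 1},
  ],
)

```text
time: 12.8
tcp_pos: [0.4914, -0.3294, 0.1244]
orientation: [-152.8, -0.1, 19.8]
ft_force: [-1.9, 5.0, 1.4]
finger_gap: 0.0115
grip_force: 41.5
```

```bash
python3 -c "
from m import *
im,d,c,q=board('scene');print(manip.read_state()['ft_torque'])
w=q[(abs(q[:,1])<.07)&(q[:,2]>.035)&(q[:,2]<.115)&(q[:,0]>-.03)&(q[:,0]<.045)]
cv2.imwrite('pics/s4.png',cv2.resize(im[150:330,260:460,::-1],(660,594)))
for i in range(3):
  C=np.c_[w[:,1:],np.ones(len(w))];k=np.linalg.lstsq(C,w[:,0],rcond=None)[0];w=w[abs(C@k-w[:,0])<.004]
a=np.arctan(k[1]);print(len(w),'lean',np.degrees(a),'yaw',np.degrees(k[0]),'back x at .102',k[1]*.102+k[2]+.012/np.cos(a))
"
```

```text
t 12.8 tcp [ 0.4914 -0.3294  0.1244] [-1.5278e+02 -1.2000e-01  1.9820e+01] F [-1.9  5.   1.4] 
 stand: tcp [ 0.0449 -0.0004  0.1244] foot [-0.012  -0.0001  0.0137] lean 27.22 side -0.15 boardy [0.001 1.    0.002]
[0.71970804 0.321775   0.09734264]
2596 lean 27.399586996735533 yaw 0.0031919556752207216 back x at .102 0.04019928438825197
```

View pics/s4.png

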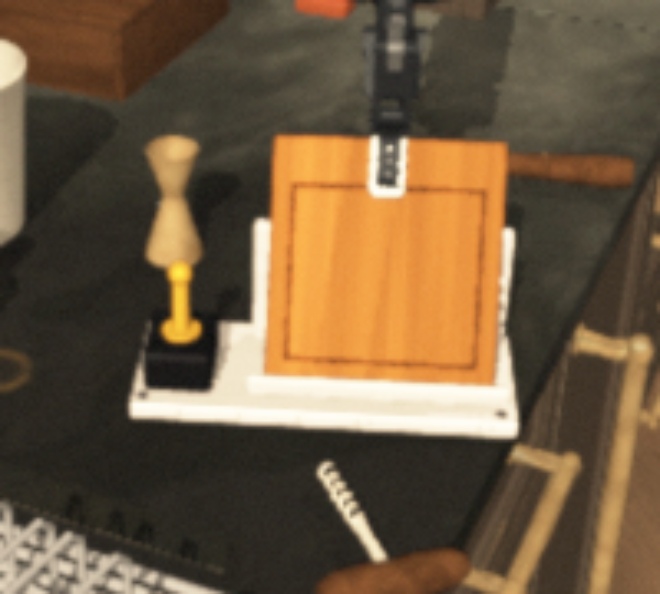

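The board sits behind the lip, centred on the panel, with its back touching the panel top: 5 N of contact, leaning 27.4°. I release it gradually.

>>> play_rows(
  plan=[
    {"x": 0, "y": 0, "z": 0, "wx": 0, "wy": 0, "wz": 0, "grip": 1},
    {"x": 0, "y": 0, "z": 0, "wx": 0, "wy": 0, "wz": 0, "grip": 0.68},
    {"x": 0, "y": 0, "z": 0, "wx": 0, "wy": 0, "wz": 0, "grip": 0.65},
    {"x": 0, "y": 0, "z": 0, "wx": 0, "wy": 0, "wz": 0, "grip": 0.6},
    {"x": 0, "y": 0, "z": 0, "wx": 0, "wy": 0, "wz": 0, "grip": 0.55},
    {"x": 0, "y": 0, "z": 0, "wx": 0, "wy": 0, "wz": 0, "grip": 0.5},
    {"x": 0, "y": 0, "z": 0, "wx": 0, "wy": 0, "wz": 0, "grip": 0.5},
  ],
  newtons=20,
)

```text
time: 13.55
tcp_pos: [0.4918, -0.3309, 0.1244]
orientation: [-153.0, -0.1, 19.7]
ft_force: [0.3, 0.4, 0.2]
finger_gap: 0.0211
grip_force: 0.0
```

```bash
cat > lean.py <<'E'
from m import *
im,d,c,q=board('scene')
w=q[(abs(q[:,1])<.07)&(q[:,2]>.035)&(q[:,2]<.115)&(q[:,0]>-.03)&(q[:,0]<.045)]
for i in range(3):
  C=np.c_[w[:,1:],np.ones(len(w))];k=np.linalg.lstsq(C,w[:,0],rcond=None)[0];w=w[abs(C@k-w[:,0])<.004]
a=np.arctan(k[1]);print(len(w),'lean',np.degrees(a),'yaw',np.degrees(k[0]),'back x at .102',k[1]*.102+k[2]+.012/np.cos(a))
print('foot x',k[1]*.0175+k[2]+.006*np.cos(a))
f=q[(abs(q[:,1])<.1)&(q[:,2]>.115)&(q[:,2]<.165)&(abs(q[:,0]-.03)<.05)]
print('y ext',np.percentile(f[:,1],[1,99]))
E
python3 lean.py
```

```text
t 13.55 tcp [ 0.4918 -0.3309  0.1244] [-1.5296e+02 -1.5000e-01  1.9750e+01] F [0.3 0.4 0.2] 
 stand: tcp [ 0.0465 -0.0005  0.1244] foot [-0.0101 -0.0001  0.0135] lean 27.04 side -0.2 boardy [0.003 1.    0.003]
2627 lean 28.02213423451519 yaw 0.0008370954754620081 back x at .102 0.040026277191661096
foot x -0.013242087751795865
y ext [-0.07493915  0.07138814]
```

Released cleanly: the board leans 28.0° with its foot at x -13 mm. I retreat along the tool axis.

>>> play_rows(
  plan=[
    {"x": 0, "y": 0, "z": 0, "wx": 0, "wy": 0, "wz": 0, "grip": 0.4},
    {"x": 0.0016, "y": -0.0043, "z": 0.009, "wx": 0, "wy": 0, "wz": 0, "grip": 0.4},
    {"x": 0.0031, "y": -0.0085, "z": 0.018, "wx": 0, "wy": 0, "wz": 0, "grip": 0.4},
    {"x": 0.0031, "y": -0.0085, "z": 0.018, "wx": 0, "wy": 0, "wz": 0, "grip": 0.4},
    {"x": 0.0031, "y": -0.0085, "z": 0.018, "wx": 0, "wy": 0, "wz": 0, "grip": 0.4},
    {"x": 0.0031, "y": -0.0085, "z": 0.018, "wx": 0, "wy": 0, "wz": 0, "grip": 0.4},
    {"x": 0, "y": 0, "z": 0.03, "wx": 0, "wy": 0, "wz": 0, "grip": 0.4},
    {"x": 0, "y": 0, "z": 0.03, "wx": 0, "wy": 0, "wz": 0, "grip": 0.4},
  ],
)

```text
time: 14.4
tcp_pos: [0.5056, -0.3692, 0.2666]
orientation: [-152.9, -0.1, 19.7]
ft_force: [0.1, -1.6, 0.7]
finger_gap: 0.0256
grip_force: 0.0
```

```bash
python3 lean.py
python3 - <<'E'
from m import *
for cam in ('scene','top'):
    im,d,c,q=board(cam)
    s=q[(abs(q[:,1]-.13)<.03)&(abs(q[:,0])<.03)&(q[:,2]>.065)&(q[:,2]<.1)]
    print(cam,len(s),np.percentile(s,[2,50,98],axis=0).round(4).tolist())
p,M=tcp()
t=A.apply([-.045,.132,.2])+O; print('target above front of toggle',t)
E
```

```text
t 14.4 tcp [ 0.5056 -0.3692  0.2666] [-1.529e+02 -1.400e-01  1.974e+01] F [ 0.1 -1.6  0.7] 
 stand: tcp [ 0.0872 -0.0006  0.2666] foot [ 0.0305 -0.0002  0.1557] lean 27.1 side -0.2 boardy [0.003 1.    0.002]
2653 lean 27.898098581479996 yaw -0.027537664720321858 back x at .102 0.0398908794166059
foot x -0.013121312295441386
y ext [-0.0750676   0.07153056]
t 14.45 tcp [ 0.5077 -0.3699  0.2727] [-153.26   -0.42   19.74] F [ 0.9 -0.2  3.9] 
 stand: tcp [0.0886 0.0012 0.2727] foot [0.0325 0.0021 0.1615] lean 26.74 side -0.44 boardy [0.003 1.    0.007]
scene 79 [[-0.009, 0.1224, 0.0658], [-0.0039, 0.128, 0.0849], [0.0024, 0.1361, 0.0946]]
t 14.5 tcp [ 0.5081 -0.3699  0.271 ] [-153.32   -0.44   19.75] F [0.8 0.4 0.5] 
 stand: tcp [0.0887 0.0015 0.271 ] foot [0.0328 0.0025 0.1597] lean 26.68 side -0.46 boardy [0.003 1.    0.008]
top 42 [[-0.0069, 0.1239, 0.0815], [-0.001, 0.1303, 0.0901], [0.0064, 0.1372, 0.097]]
t 14.55 tcp [ 0.5072 -0.3696  0.2686] [-153.2    -0.32   19.76] F [0.  0.5 0.5] 
 stand: tcp [0.0881 0.0007 0.2686] foot [0.032  0.0015 0.1574] lean 26.8 side -0.35 boardy [0.002 1.    0.006]
target above front of toggle [ 0.58530095 -0.19975693  0.2       ]
```

>>> play_rows(
  plan=[
    {"x": 0.013, "y": 0.028, "z": 0, "wx": -4.2, "wy": -1.53, "wz": 0, "grip": 1},
    {"x": 0.013, "y": 0.028, "z": 0, "wx": -4.2, "wy": -1.53, "wz": 0, "grip": 1},
    {"x": 0.013, "y": 0.028, "z": 0, "wx": -4.2, "wy": -1.53, "wz": 0, "grip": 1},
    {"x": 0.013, "y": 0.028, "z": 0, "wx": -4.2, "wy": -1.53, "wz": 0, "grip": 1},
    {"x": 0.013, "y": 0.028, "z": 0, "wx": -4.2, "wy": -1.53, "wz": 0, "grip": 1},
    {"x": 0.013, "y": 0.028, "z": 0, "wx": -4.2, "wy": -1.53, "wz": 0, "grip": 1},
    {"x": 0, "y": 0, "z": 0, "wx": 0, "wy": 0, "wz": 0, "grip": 1},
    {"x": 0, "y": 0, "z": 0, "wx": 0, "wy": 0, "wz": 0, "grip": 1},
  ],
)

```text
time: 15.35
tcp_pos: [0.5838, -0.1986, 0.2653]
orientation: [-179.7, -0.2, 20.1]
ft_force: [-0.2, -0.8, 0.6]
finger_gap: -0.0005
grip_force: 0.0
```

```bash
python3 -c "
from m import *
tcp()"
```

```text
t 15.35 tcp [ 0.5838 -0.1986  0.2653] [-179.73   -0.2    20.11] F [-0.2 -0.8  0.6] 
 stand: tcp [-0.0466  0.1309  0.2653] foot [-0.0472  0.1314  0.1408] lean 0.27 side -0.2 boardy [-0.004  1.     0.004]
```

>>> play_rows(
  plan=[
    {"x": 0.001, "y": 0, "z": -0.03, "wx": 0, "wy": 0, "wz": 0, "grip": 1},
    {"x": 0, "y": 0, "z": -0.03, "wx": 0, "wy": 0, "wz": 0, "grip": 1},
    {"x": 0, "y": 0, "z": -0.03, "wx": 0, "wy": 0, "wz": 0, "grip": 1},
    {"x": 0, "y": 0, "z": -0.03, "wx": 0, "wy": 0, "wz": 0, "grip": 1},
    {"x": 0, "y": 0, "z": -0.03, "wx": 0, "wy": 0, "wz": 0, "grip": 1},
    {"x": 0, "y": 0, "z": -0.03, "wx": 0, "wy": 0, "wz": 0, "grip": 1},
    {"x": 0, "y": 0, "z": -0.01, "wx": 0, "wy": 0, "wz": 0, "grip": 1},
    {"x": 0, "y": 0, "z": 0, "wx": 0, "wy": 0, "wz": 0, "grip": 1},
  ],
)

```text
time: 16.15
tcp_pos: [0.5827, -0.202, 0.0731]
orientation: [-179.6, -0.0, 19.7]
ft_force: [0.2, -0.3, 0.1]
finger_gap: -0.0001
grip_force: 0.0
```

```bash
python3 -c "
from m import *
tcp()
im,d,c,q=board('scene');cv2.imwrite('pics/s5.png',cv2.resize(im[150:330,260:460,::-1],(660,594)))"
```

```text
t 16.15 tcp [ 0.5827 -0.202   0.0731] [-1.7958e+02 -2.0000e-02  1.9740e+01] F [ 0.2 -0.3  0.1] 
 stand: tcp [-0.0438  0.1288  0.0731] foot [-0.0447  0.1288 -0.0514] lean 0.42 side -0.02 boardy [0.003 1.    0.   ]
t 16.15 tcp [ 0.5827 -0.202   0.0731] [-1.7958e+02 -2.0000e-02  1.9740e+01] F [ 0.2 -0.3  0.1] 
 stand: tcp [-0.0438  0.1288  0.0731] foot [-0.0447  0.1288 -0.0514] lean 0.42 side -0.02 boardy [0.003 1.    0.   ]
```

View pics/s5.png

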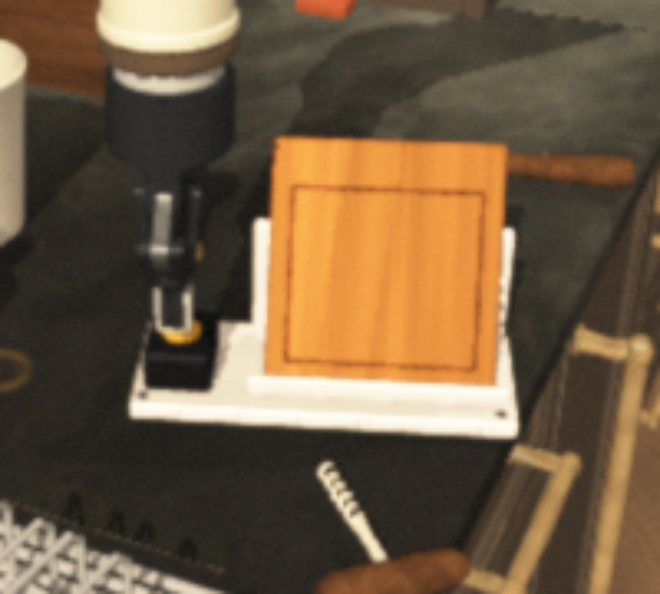

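The crop shows the closed fingers at (175,310) in front of the toggle, and the board (270-505, 137-380) still leaning. I push towards the panel.

>>> play_rows(
  plan=[
    {"x": 0.0038, "y": -0.004, "z": 0.001, "wx": 0, "wy": 0, "wz": 0, "grip": 1},
    {"x": 0.0017, "y": -0.0047, "z": 0, "wx": 0, "wy": 0, "wz": 0, "grip": 1},
    {"x": 0.0017, "y": -0.0047, "z": 0, "wx": 0, "wy": 0, "wz": 0, "grip": 1},
    {"x": 0.0017, "y": -0.0047, "z": 0, "wx": 0, "wy": 0, "wz": 0, "grip": 1},
    {"x": 0.0014, "y": -0.0038, "z": 0, "wx": 0, "wy": 0, "wz": 0, "grip": 1},
    {"x": 0, "y": 0, "z": 0, "wx": 0, "wy": 0, "wz": 0, "grip": 1},
    {"x": 0, "y": 0, "z": 0, "wx": 0, "wy": 0, "wz": 0, "grip": 1},
  ],
)

```text
time: 16.9
tcp_pos: [0.595, -0.2226, 0.0763]
orientation: [-179.7, -0.2, 19.9]
ft_force: [-0.6, -0.2, 0.6]
finger_gap: -0.0002
grip_force: 0.1
```

>>> play_rows(
  plan=[
    {"x": 0.0014, "y": -0.0038, "z": 0, "wx": 0, "wy": 0, "wz": 0, "grip": 1},
    {"x": 0.0014, "y": -0.0038, "z": 0, "wx": 0, "wy": 0, "wz": 0, "grip": 1},
    {"x": 0, "y": 0, "z": 0, "wx": 0, "wy": 0, "wz": 0, "grip": 1},
    {"x": 0, "y": 0, "z": 0, "wx": 0, "wy": 0, "wz": 0, "grip": 1},
  ],
)

```text
time: 17.3
tcp_pos: [0.5979, -0.2301, 0.0763]
orientation: [-179.7, -0.2, 19.9]
ft_force: [-0.8, 2.0, 0.4]
finger_gap: -0.0001
grip_force: 0.8
```

```bash
python3 -c "
from m import *
tcp()"
```

```text
t 17.3 tcp [ 0.5979 -0.2301  0.0763] [-179.72   -0.25   19.86] F [-0.8  2.   0.4] 
 stand: tcp [-0.0122  0.1335  0.0763] foot [-0.0128  0.1341 -0.0482] lean 0.28 side -0.25 boardy [0.001 1.    0.004]
```

>>> play_rows(
  plan=[
    {"x": 0.001, "y": -0.0028, "z": 0, "wx": 0, "wy": 0, "wz": 0, "grip": 1},
    {"x": 0.001, "y": -0.0028, "z": 0, "wx": 0, "wy": 0, "wz": 0, "grip": 1},
    {"x": 0, "y": 0, "z": 0, "wx": 0, "wy": 0, "wz": 0, "grip": 1},
    {"x": 0, "y": 0, "z": 0, "wx": 0, "wy": 0, "wz": 0, "grip": 1},
  ],
)

```text
time: 17.7
tcp_pos: [0.5998, -0.2357, 0.0761]
orientation: [-179.7, -0.2, 19.9]
ft_force: [-0.2, 2.8, 0.6]
finger_gap: -0.0001
grip_force: 1.0
```

>>> play_rows(
  plan=[
    {"x": 0.0007, "y": -0.0019, "z": 0, "wx": 0, "wy": 0, "wz": 0, "grip": 1},
    {"x": 0, "y": 0, "z": 0, "wx": 0, "wy": 0, "wz": 0, "grip": 1},
    {"x": 0, "y": 0, "z": 0, "wx": 0, "wy": 0, "wz": 0, "grip": 1},
  ],
)

```text
time: 18.0
tcp_pos: [0.6004, -0.2377, 0.0762]
orientation: [-179.7, -0.2, 19.9]
ft_force: [-0.9, 2.9, -0.6]
finger_gap: -0.0002
grip_force: 1.1
```

```bash
python3 -c "
from m import *
tcp()"
```

```text
t 18.0 tcp [ 0.6004 -0.2377  0.0762] [-179.72   -0.23   19.86] F [-0.9  2.9 -0.6] 
 stand: tcp [-0.0042  0.1333  0.0762] foot [-0.0048  0.1338 -0.0483] lean 0.28 side -0.23 boardy [0.001 1.    0.004]
```

>>> play_rows(
  plan=[
    {"x": 0.0007, "y": -0.0019, "z": 0, "wx": 0, "wy": 0, "wz": 0, "grip": 1},
    {"x": 0, "y": 0, "z": 0, "wx": 0, "wy": 0, "wz": 0, "grip": 1},
    {"x": 0, "y": 0, "z": 0, "wx": 0, "wy": 0, "wz": 0, "grip": 1},
  ],
)

```text
time: 18.3
tcp_pos: [0.6011, -0.2396, 0.0762]
orientation: [-179.7, -0.2, 19.9]
ft_force: [-0.8, 2.8, -0.6]
finger_gap: -0.0003
grip_force: 1.3
```

>>> play_rows(
  plan=[
    {"x": 0.0007, "y": -0.0019, "z": 0, "wx": 0, "wy": 0, "wz": 0, "grip": 1},
    {"x": 0, "y": 0, "z": 0, "wx": 0, "wy": 0, "wz": 0, "grip": 1},
    {"x": 0, "y": 0, "z": 0, "wx": 0, "wy": 0, "wz": 0, "grip": 1},
  ],
)

```text
time: 18.6
tcp_pos: [0.6016, -0.2407, 0.0762]
orientation: [-179.7, -0.2, 19.9]
ft_force: [-2.4, 4.7, -0.1]
finger_gap: -0.0001
grip_force: 2.3
```

The force has jumped, so the toggle is at its stop. I press slightly further and hold.

>>> play_rows(
  plan=[
    {"x": 0.0003, "y": -0.0007, "z": 0, "wx": 0, "wy": 0, "wz": 0, "grip": 1},
    {"x": 0, "y": 0, "z": 0, "wx": 0, "wy": 0, "wz": 0, "grip": 1},
    {"x": 0, "y": 0, "z": 0, "wx": 0, "wy": 0, "wz": 0, "grip": 1},
    {"x": 0, "y": 0, "z": 0, "wx": 0, "wy": 0, "wz": 0, "grip": 1},
    {"x": 0, "y": 0, "z": 0, "wx": 0, "wy": 0, "wz": 0, "grip": 1},
    {"x": 0, "y": 0, "z": 0, "wx": 0, "wy": 0, "wz": 0, "grip": 1},
    {"x": 0, "y": 0, "z": 0, "wx": 0, "wy": 0, "wz": 0, "grip": 1},
    {"x": 0, "y": 0, "z": 0, "wx": 0, "wy": 0, "wz": 0, "grip": 1},
  ],
)

```text
time: 19.4
tcp_pos: [0.6017, -0.2408, 0.0761]
orientation: [-179.6, -0.2, 19.9]
ft_force: [-3.1, 6.0, 0.7]
finger_gap: 0.0001
grip_force: 3.0
```

>>> play_rows(
  plan=[
    {"x": 0, "y": 0, "z": 0, "wx": 0, "wy": 0, "wz": 0, "grip": 1},
    {"x": 0, "y": 0, "z": 0, "wx": 0, "wy": 0, "wz": 0, "grip": 1},
    {"x": 0, "y": 0, "z": 0, "wx": 0, "wy": 0, "wz": 0, "grip": 1},
    {"x": 0, "y": 0, "z": 0, "wx": 0, "wy": 0, "wz": 0, "grip": 1},
    {"x": 0, "y": 0, "z": 0, "wx": 0, "wy": 0, "wz": 0, "grip": 1},
    {"x": 0, "y": 0, "z": 0, "wx": 0, "wy": 0, "wz": 0, "grip": 1},
  ],
)

```text
time: 20.0
tcp_pos: [0.6017, -0.2408, 0.0761]
orientation: [-179.6, -0.2, 19.9]
ft_force: [-3.2, 5.1, 0.2]
finger_gap: -0.0001
grip_force: 3.0
```

```bash
python3 lean.py
python3 - <<'E'
from m import *
im,d,c,q=board('top');cv2.imwrite('pics/t6.png',cv2.resize(im[200:360,310:510,::-1],(700,560)))
s=q[(abs(q[:,1]-.13)<.03)&(abs(q[:,0]-.01)<.04)&(q[:,2]>.06)&(q[:,2]<.1)]
E
```

```text
t 20.0 tcp [ 0.6017 -0.2408  0.0761] [-179.61   -0.19   19.91] F [-3.2  5.1  0.2] 
 stand: tcp [-0.0008  0.1334  0.0761] foot [-0.0017  0.1338 -0.0484] lean 0.39 side -0.19 boardy [-0.     1.     0.003]
2611 lean 28.03592613004949 yaw 0.02868487387043814 back x at .102 0.03997899013814635
foot x -0.013317900505933136
y ext [-0.07491422  0.0715262 ]
t 20.05 tcp [ 0.6017 -0.2408  0.0761] [-179.61   -0.19   19.91] F [-3.2  6.   0.4] 
 stand: tcp [-0.0008  0.1334  0.0761] foot [-0.0017  0.1338 -0.0484] lean 0.39 side -0.19 boardy [-0.     1.     0.003]
```

View pics/t6.png

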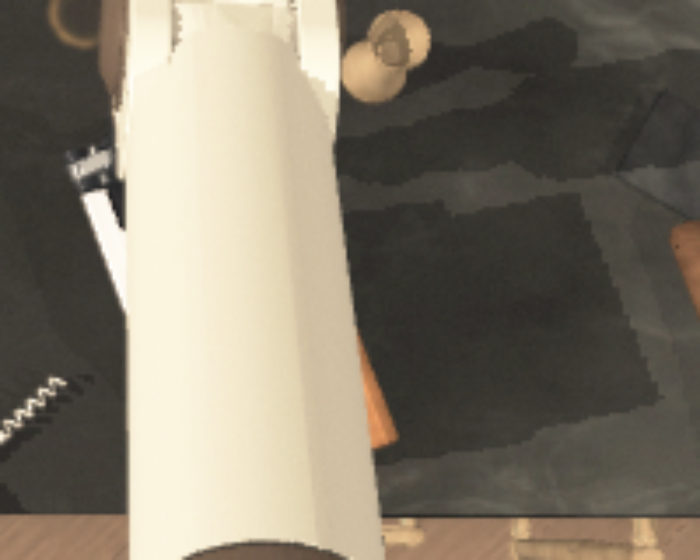

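The top view is blocked by the arm at (230,280); the jigger (390,55) and the corkscrew tip (30,410) look undisturbed. The 19 mm of travel up to a hard stop matches the toggle's full throw. It has been held about 1.4 s, so I back off slowly.

>>> play_rows(
  plan=[
    {"x": -0.0014, "y": 0.0038, "z": 0, "wx": 0, "wy": 0, "wz": 0, "grip": 1},
    {"x": -0.0014, "y": 0.0038, "z": 0, "wx": 0, "wy": 0, "wz": 0, "grip": 1},
    {"x": -0.0014, "y": 0.0038, "z": 0, "wx": 0, "wy": 0, "wz": 0, "grip": 1},
    {"x": -0.0014, "y": 0.0038, "z": 0, "wx": 0, "wy": 0, "wz": 0, "grip": 1},
    {"x": -0.0014, "y": 0.0038, "z": 0, "wx": 0, "wy": 0, "wz": 0, "grip": 1},
    {"x": -0.0027, "y": 0.0075, "z": 0, "wx": 0, "wy": 0, "wz": 0, "grip": 1},
    {"x": -0.0034, "y": 0.0094, "z": 0, "wx": 0, "wy": 0, "wz": 0, "grip": 1},
    {"x": -0.0034, "y": 0.0094, "z": 0, "wx": 0, "wy": 0, "wz": 0, "grip": 1},
  ],
)

```text
time: 20.9
tcp_pos: [0.5853, -0.1961, 0.0762]
orientation: [-179.7, -0.2, 19.9]
ft_force: [-0.5, -0.1, -0.1]
finger_gap: -0.0001
grip_force: 0.0
```

>>> play_rows(
  plan=[
    {"x": -0.0017, "y": 0.0047, "z": 0, "wx": 0, "wy": 0, "wz": 0, "grip": 1},
    {"x": 0, "y": 0, "z": 0.03, "wx": 0, "wy": 0, "wz": 0, "grip": 1},
    {"x": 0, "y": 0, "z": 0.04, "wx": 0, "wy": 0, "wz": 0, "grip": 1},
    {"x": 0, "y": 0, "z": 0.04, "wx": 0, "wy": 0, "wz": 0, "grip": 1},
    {"x": 0, "y": 0, "z": 0.04, "wx": 0, "wy": 0, "wz": 0, "grip": 1},
    {"x": 0, "y": 0.03, "z": 0.03, "wx": 0, "wy": 0, "wz": 0, "grip": 1},
    {"x": 0, "y": 0.03, "z": 0, "wx": 0, "wy": 0, "wz": 0, "grip": 1},
    {"x": 0, "y": 0, "z": 0, "wx": 0, "wy": 0, "wz": 0, "grip": 1},
  ],
)

```text
time: 21.7
tcp_pos: [0.585, -0.126, 0.2584]
orientation: [-179.7, -0.5, 20.3]
ft_force: [0.7, 0.3, -0.2]
finger_gap: 0.0001
grip_force: 0.0
```

```bash
python3 lean.py
python3 - <<'E'
from m import *
im,d,c,q=board('scene');cv2.imwrite('pics/s7.png',cv2.resize(im[150:360,200:480,::-1],(760,570)))
s=q[(abs(q[:,1]-.13)<.03)&(abs(q[:,0])<.03)&(q[:,2]>.065)&(q[:,2]<.1)]
print(len(s),np.percentile(s,[2,50,98],axis=0).round(4).tolist())
for n in('corkscrew','bottle','jigger'):
    for r in eyes.outline_of('scene',n)[:1]: print(n,r['at'],r['score'])
E
```

```text
t 21.7 tcp [ 0.585  -0.126   0.2584] [-179.72   -0.46   20.28] F [ 0.7  0.3 -0.2] 
 stand: tcp [-0.1145  0.1569  0.2584] foot [-0.1151  0.1579  0.1339] lean 0.28 side -0.45 boardy [-0.007  1.     0.008]
2657 lean 27.924292415639762 yaw -0.18881863206921382 back x at .102 0.03997879502996603
foot x -0.013087440106105897
y ext [-0.07490157  0.07157112]
t 21.75 tcp [ 0.5844 -0.129   0.2573] [-179.77   -0.32   20.15] F [ 0.3 -0.1  0.3] 
 stand: tcp [-0.1119  0.1552  0.2573] foot [-0.1124  0.1559  0.1328] lean 0.24 side -0.32 boardy [-0.004  1.     0.006]
80 [[-0.0081, 0.1225, 0.0658], [-0.0036, 0.1278, 0.0846], [0.0029, 0.1359, 0.0953]]
corkscrew [373.2, 322.6] 0.7
bottle [226.3, 246.1] 0.73
jigger [314.8, 215.6] 0.94
```

View pics/s7.png

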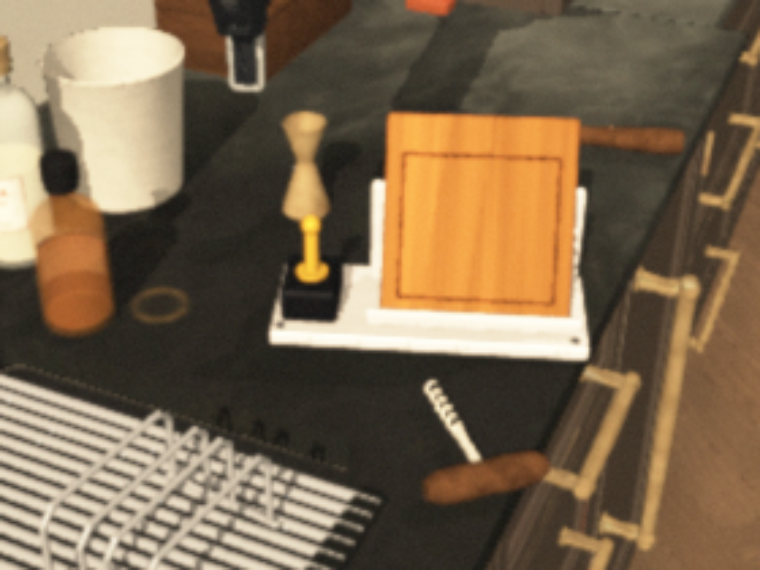

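The final view shows the board leaning square on the stand (383-580, 113-315) and the toggle upright again at (312,245). The bottle, jigger and corkscrew have not moved and the gripper is clear, so I hand the job in.

```bash
python3 -c "
from h import *
print(finish_job())"
```

```text
the job is handed in; nothing more can be done
None
```

The job is handed in, with no verdict shown: the board leans about 28° on the stand, centred and square; the toggle was pushed to its panel-side stop, held about 1.4 s and sprang back upright; and the corkscrew, bottle and jigger are where they were.

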